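# Spacer on the trolley axle, then the long spanner out of the crate

## Robot

A 7-joint arm with a two-finger parallel gripper is mounted at the origin on the work surface. World frame = base frame: x ahead of the robot, y to its left, z up, the work surface at z = 0. Lengths are in m, angles in rad, forces in N, time in s.
With the tool pointing down it reaches from about 0.4 to 0.875 m from the base axis. Payload 19.3 kg.
Tool frame: the origin (TCP) lies at the very end of the fingers, on their centre line; the grasp point (between the pads) lies 19 mm behind it; z points along the fingers, y is the line along which they close (so a half turn about z gives the same grasp; the last joint's range is limited). The gripper opens to 85 mm and grips with 20 to 120 N. Pads are 22 mm wide; open, the fingers measure 114 mm over their backs; the gripper's body (76 mm by 85 mm) begins 54 mm behind the grasp point. The pads swing forward as they close: fully open they stand 13 mm farther back than shut.
Start: joints at [1.231, 0.521, -0.036, 1.599, 0.021, 1.021, -0.113], TCP at [0.167, -0.602, 0.231] pointing down, gripper open.
Joint ranges: [-2.91, 2.91], [-0.3, 2.13], [-1.5, 1.42], [0.17, 2.43], [-1.26, 4.41], [0.16, 1.93], [-2.52, 2.52]. Speed limits (rad/s): [1.89, 1.89, 2.39, 2.39, 3.01, 3.01, 3.01].

## Interface

Orientations are given as [roll, pitch, yaw] about the fixed x, y, z axes, in that order (R = Rz(yaw) Ry(pitch) Rx(roll)).
In Python, from workcell import bot gives the robot as it stands.
- The arm moves only by the shell command python3 -m crank 'ROWS' [FORCE]. ROWS is a JSON object of lists of equal length, an entry for each row: "travel": the shift along the world's x, y, z in cm, a list of three; "turn": the turn, a rotation vector about the world's x, y, z in degrees, a list of three; "gripper": the closure, from 0 (fully open) to 1 (shut). A call has exactly 5 rows; each row is the pose to reach, as a shift and turn from the pose commanded when the call began; what a row does not reach only later rows make up. A row lasts 1/10 s, in which the tool goes at most 50 mm and 8.59 degrees, less where a joint would pass 70% of its speed; a pose out of reach is approached as far as the arm can. A call with a gripper value outside its range is refused whole. The fingers move at their own pace and stop on an object; FORCE is the grip in N (left out, the last holds). Time passes only in rows, so rows that repeat a pose let the fingers close, or fill a call up. It gives the time, the measured TCP pose, the force, the opening and the grip force at its end, in the units of the state.
- bot.observe(): the state, without advancing time (a new reading comes with each control period).
- bot.grab_frame(name): name is "side" or "top"; returns a dict with "pixels" (480x640x3 uint8, red, green, blue), "fx", "fy", "cx", "cy" (pixels), "dist" ([k1, k2, p1, p2, k3] as OpenCV has them; the pictures are not rectified), "extrinsics" (4x4, takes a point from world to camera coordinates). Camera axes: x right, y down, z forward; pixel columns grow to the right and rows downward; lengths in m; the calibration is good to about 2 mm. A picture is of the moment at which its call begins. There is no depth.
- bot.job_done(): hands the job in; it is judged then, once.
The state is a dict: "clock": time; "qpos": joint angles; "qd": joint speeds; "joint_efforts": joint torques, N m; "position": TCP position; "tool_rot": TCP orientation; "force": force on the tool from outside, world axes, zero at the start; "moment": the same for the moment, N m; "grip_width": finger opening in m; "finger_force": force on a finger pad.
Only numpy, scipy, OpenCV 4.12 (cv2) and the standard library are available. Lean on these libraries where they do the work, as an engineer would, in place of code of your own. Each camera call takes 0.05 s, during which the arm holds its last target. There are 200 camera calls.

## Task

A trolley wheel is being put back together: lift the spacer sleeve out of the crate's opening, slide it down the wheel's upright axle under control until it stands fully home on the hub, and let go of it. Then get the long spanner out through the same opening, tilting it because it is longer than the opening, and finish while still holding it in the gripper, still, with every part of it a good hand's breadth above the crate's top, ready for the nut. Leave the funnel, jar, pliers and soap pump where they stand.

Things in the scene. Friction and masses are not known exactly. Their poses are not given: they have to be found in the camera images.
- crate: Fixed, closed wooden crate, 380 (x) by 340 (y) by 94 mm high. Origin: centre of its underside, on the table; x runs away from the robot. Its top boards are 10 mm thick (84 to 94 mm up), with one opening: x from -30 to +120, y from -80 to +80 mm. The inner floor is 30 mm above the table (54 mm free height below the boards); inner walls at x = -178 and +178, y = -158 and +158 mm.
- opening (a point): Centre of the crate's rectangular opening (150 mm along x, 160 mm along y), level with the crate's top, 94 mm above the table; axes as the crate's.
- spanner: Loose steel spanner, 270 mm long, 0.28 kg evenly spread, flat on the crate's floor under the opening, both ends under the boards. Origin: mid-length, underside; x along it to the ring end (away from the robot), z up. Shank 18 mm wide, z from 1 to 13 mm, x from -90 to +88 mm; ring end 46 mm, jaw end 42 mm wide, both 14 mm thick. There is room to draw it 40 to 65 mm back towards the robot.
- ring_end (a point): Extreme tip of the spanner's ring end (x = +135, z = 7 mm in its frame). At the start it reaches 15 to 35 mm under the board beyond the opening's far edge.
- jaw_neck (a point): Where the spanner's shank meets its jaws, half way up its thickness (x = -90, z = 7 mm in its frame); the jaws reach 45 mm further.
- sleeve: Loose aluminium spacer sleeve: tube of 40 mm outer and 24 mm inner diameter, 90 mm long, 0.19 kg, standing on end on the crate's floor in the opening, beside the spanner (on the crate's +y side), its top 26 mm above the crate's top. Origin: centre of its lower end; z along its axis, up.
- wheel: Fixed grey trolley wheel with black tyre, lying flat on the table to the left or the right of the crate: 160 mm across, rim 45 mm high, hub (48 mm across) 50 mm high, with a bare steel axle 20 mm in diameter standing upright in its middle. Origin: centre of its underside.
- hub_face (a point): Centre of the hub's top face, 50 mm above the table, where the sleeve's lower end comes to stand; z up.
- axle_tip (a point): Tip of the axle, 150 mm above the table, 100 mm above the hub's face; its last 7 mm taper from 20 to 12 mm.
- soap_pump: Bystander: stainless steel soap pump dispenser, 62 mm across, 168 mm high, on the table beyond the crate, to its left (+y). Origin: centre of its underside.
- jar: Bystander: glass jar with steel cap, 62 mm across, 95 mm high, on the crate's far corner at negative y. Origin: centre of its underside.
- pliers: Bystander: steel pliers with black grips, 160 mm long, lying on the crate's near corner at negative y. Origin: on the underside, near the middle.
- funnel: Bystander: green plastic funnel, 84 mm across, 95 mm high, upside down on the crate's far corner at positive y. Origin: centre of its rim, on the boards.

How it is judged:
On the way, in this order (a step that is already met when the one before it is completed fails the run):
1. the sleeve stands fully home on the hub, round the axle, let go (horizontal distance between sleeve and hub_face below 0.005 m and z of sleeve in the frame of hub_face between -0.003 and 0.004 m and angle between sleeve's own z axis and vertical below 0.08 rad and contact force between sleeve and the fingers below 0.1 N and linear speed of sleeve below 0.03 m/s), for 0.2 s.
2. the spanner leans out through the opening: one end above the crate's top, the other still below the boards (contact force between spanner and the fingers above 0.5 N and ((height (world z) of ring_end above 0.11 m and height (world z) of jaw_neck below 0.084 m) or (height (world z) of jaw_neck above 0.11 m and height (world z) of ring_end below 0.084 m))), for 0.05 s.
At the end, for the whole second after the job is handed in: The spanner is held still in the fingers, touching nothing else, its ring end over 145 mm and its jaw neck over 165 mm above the table (about 40 to 70 mm above the crate's top), and the sleeve stands untouched round the axle within 4 mm of the hub's face, 5 mm of its centre and 0.08 rad of upright (all of step 1 and height (world z) of ring_end above 0.145 m and height (world z) of jaw_neck above 0.165 m and contact force between spanner and the fingers above 2 N and linear speed of spanner below 0.03 m/s and angular speed of spanner below 0.2 rad/s and contact force between spanner and crate below 0.1 N and contact force between spanner and wheel below 0.1 N and contact force between spanner and sleeve below 0.1 N and contact force between spanner and soap_pump below 0.1 N and contact force between spanner and jar below 0.1 N and contact force between spanner and pliers below 0.1 N and contact force between spanner and funnel below 0.1 N); the arm keeps its last pose, push and grip.
It fails at once if a bystander was pushed more than 30 mm or tipped over (distance of any of soap_pump, jar, pliers, funnel from where it was at the start of the episode above 0.03 m or angle between any of soap_pump, jar, pliers, funnel's own z axis and vertical above 0.5 rad).
It fails at once if the sleeve was dropped down the axle instead of being lowered (horizontal distance between sleeve and hub_face below 0.008 m and z of sleeve in the frame of hub_face above 0.003 m and contact force between sleeve and the fingers below 0.05 N and linear speed of sleeve above 0.5 m/s).
It also fails if it takes over 64 s, if anything falls off the work surface, if the arm or the gripper's body presses on something with over 40 N, if the wrist force passes 120 N, or if a joint passes its speed limit or range.

## Working session

There is one attempt and no reset: what is moved stays moved. The work goes in short steps, Python scripts to look and compute and a shell command to move; the robot and the scene stay as the last step left them, time stands still between calls to the robot, and variables do not carry over. Pictures are saved under pics/ and viewed, at most 10 in all, crops included, and the job is handed in when it is done.

```bash
mkdir -p pics; ls
python3 - <<'E'
from workcell import bot
import cv2,numpy as np
s=bot.observe()
print({k:np.round(v,3).tolist() for k,v in s.items()})
for n in("side","top"):
    f=bot.grab_frame(n); cv2.imwrite(f"pics/{n}0.png",f["pixels"][:,:,::-1])
    E=np.array(f["extrinsics"]); print(n,f["fx"],f["fy"],f["cx"],f["cy"],f["dist"],E.round(3).tolist(),(-E[:3,:3].T@E[:3,3]).round(3))
E
```

```text
pics
{'clock': 0.0, 'qpos': [1.231, 0.522, -0.036, 1.6, 0.021, 1.021, -0.113], 'qd': [-0.002, -0.002, 0.001, 0.001, -0.0, -0.001, 0.001], 'joint_efforts': [0.0, -92.709, 1.98, -36.994, 0.018, 0.008, 0.0], 'position': [0.166, -0.602, 0.231], 'tool_rot': [-3.14, 0.0, 0.27], 'force': [0.37, -0.015, 0.612], 'moment': [0.027, -0.034, -0.057], 'finger_force': 0.0, 'grip_width': 0.085}
side 468.2393444402057 468.2393444402057 321.4471864424698 242.27610734864103 [-0.02017657  0.          0.          0.          0.        ] [[-0.973, -0.231, 0.011, 0.535], [-0.13, 0.507, -0.852, 0.186], [0.192, -0.83, -0.524, 0.865], [0.0, 0.0, 0.0, 1.0]] [0.379 0.747 0.606]
top 573.4044355646507 573.4044355646507 318.1149448787156 248.27344655927348 [-0.12876989  0.          0.          0.          0.        ] [[-0.021, -1.0, -0.001, 0.007], [-0.998, 0.021, -0.059, 0.565], [0.059, 0.0, -0.998, 1.189], [0.0, 0.0, 0.0, 1.0]] [ 0.494 -0.005  1.22 ]
```

View pics/side0.png

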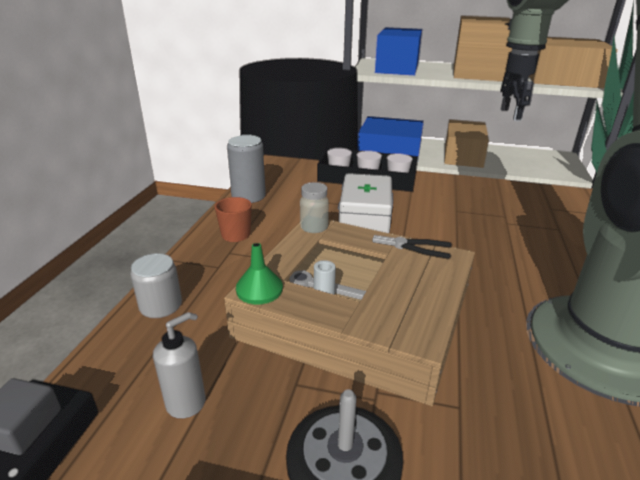

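View pics/top0.png

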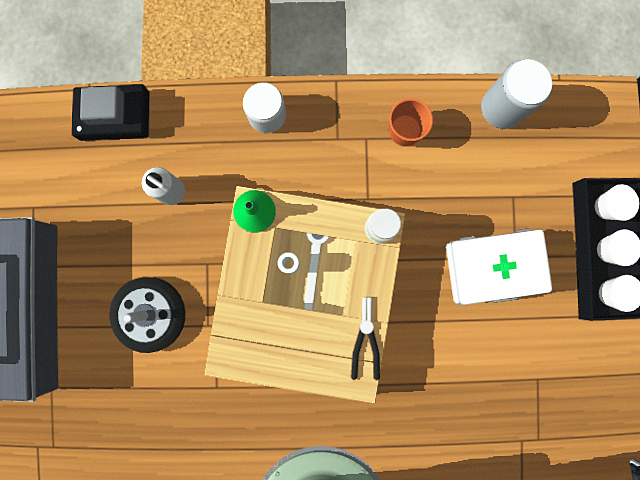

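The side view shows the crate with the sleeve at about (324,277), the wheel at (345,445) with its axle tip near (348,395), and the funnel at (258,278). The top view shows the sleeve at (288,262), the spanner from (317,240) to (309,308), and the wheel at (147,314) with the axle tip to its left. I'll enlarge both for picking points.

Run:
```python
import cv2,numpy as np
t=cv2.imread("pics/top0.png");s=cv2.imread("pics/side0.png")
r=lambda im,x,y,w,h,k:cv2.resize(im[y:y+h,x:x+w],None,fx=k,fy=k,interpolation=cv2.INTER_CUBIC)
o=np.zeros((600,800,3),np.uint8)
o[:300,:400]=r(t,260,220,100,75,4); o[300:,:400]=r(t,100,270,100,75,4)
o[:300,400:]=r(s,280,230,100,75,4); o[300:,400:]=r(s,280,380,133,100,3)[:300,:400] if 0 else cv2.resize(s[380:480,280:413],(400,300))
cv2.imwrite("pics/crops.png",o)
```

```text
(no output)
```

View pics/crops.png

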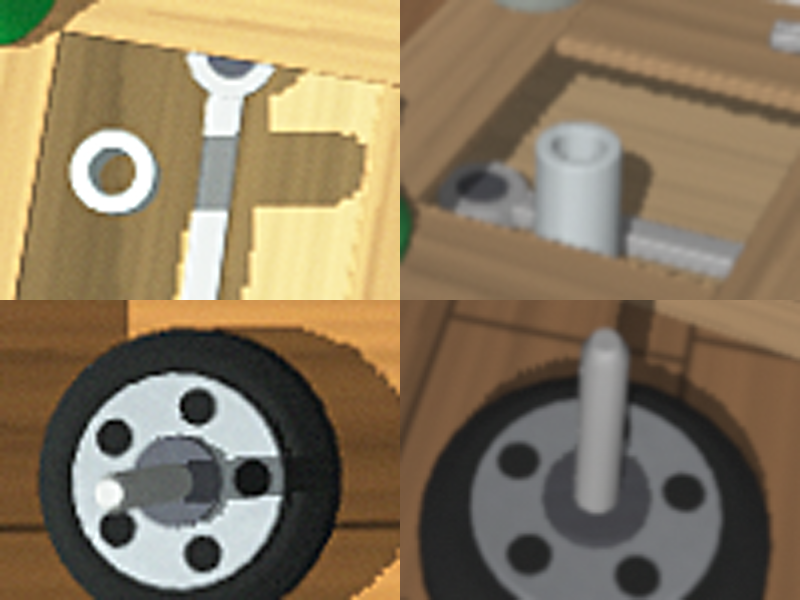

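The crops give these full-image pixels:

| Feature | Top view | Side view |
|---|---|---|
| Sleeve rim | about (288.5,263) | about (324.7,266.7) |
| Axle tip | about (127.3,318) | about (347.5,392) |
| Hub ellipse | about (144.7,315) | about (345.5,446.5) |

In the top view the spanner's shank runs from about (316,246) to (310,294), and the opening's far-left corner is about (275.5,228).

```bash
cat > h.py <<'E'
import cv2,numpy as np
from workcell import bot
def cam(n):
    f=bot.grab_frame(n); return f
def ray(f,p):
    K=np.array([[f["fx"],0,f["cx"]],[0,f["fy"],f["cy"]],[0,0,1]]);E=np.array(f["extrinsics"])
    u=cv2.undistortPoints(np.array([[p]],float),K,np.array(f["dist"]))[0,0]
    d=E[:3,:3].T@np.array([u[0],u[1],1]);return -E[:3,:3].T@E[:3,3],d/np.linalg.norm(d)
def plane(f,p,z):
    o,d=ray(f,p);return (o+d*(z-o[2])/d[2])
def cross(f,p,g,q):
    o1,d1=ray(f,p);o2,d2=ray(g,q)
    t=np.linalg.lstsq(np.c_[d1,-d2],o2-o1,rcond=None)[0];a=o1+t[0]*d1;b=o2+t[1]*d2
    return ((a+b)/2).round(4),round(float(np.linalg.norm(a-b)),4)
def proj(f,P):
    E=np.array(f["extrinsics"]);K=np.array([[f["fx"],0,f["cx"]],[0,f["fy"],f["cy"]],[0,0,1]])
    return cv2.projectPoints(np.array(P,float).reshape(-1,1,3),cv2.Rodrigues(E[:3,:3])[0],E[:3,3],K,np.array(f["dist"]))[0][:,0].round(1)
def blob(f,x,y,w,h,fn):
    im=f["pixels"][y:y+h,x:x+w].astype(int);m=fn(im).astype(np.uint8)
    c,_=cv2.findContours(m,cv2.RETR_EXTERNAL,cv2.CHAIN_APPROX_NONE)
    c=max(c,key=cv2.contourArea)+np.array([x,y]);return c
E
python3 - <<'E'
from h import *
t=cam("top");s=cam("side")
neutral=lambda lo:(lambda i:(i.min(2)>lo)&(i.max(2)-i.min(2)<35))
c=blob(t,270,245,36,34,neutral(150));e=cv2.fitEllipse(c);print("sleeve top",e)
print(cross(t,e[0],s,(324.7,266.7)))
c=blob(t,120,310,14,16,neutral(222));m=c.reshape(-1,2).mean(0);print("tip px",m)
print("tip",cross(t,(127.3,318.2),s,(347.5,392.0)),"hub",cross(t,(144.7,315.1),s,(345.5,446.5)))
for n,p in dict(FL=(275.5,228)).items(): print(n,plane(t,p,.094))
# shank
x,y,w,h=296,244,32,60
m=neutral(95)(t["pixels"][y:y+h,x:x+w].astype(int))
for r in range(4,h,7):
    i=np.where(m[r])[0]
    if len(i): a,b=plane(t,(x+i[0]-.5,y+r),.043),plane(t,(x+i[-1]+.5,y+r),.043);print(y+r,x+i[0],x+i[-1],((a+b)/2).round(4),np.linalg.norm(a-b).round(4))
# crate outline corners (view estimates)
for p in [(237,187),(405,212),(375,403),(206,375)]: print(p,plane(t,p,.094).round(4))
E
```

```text
sleeve top ((287.6822814941406, 262.3482971191406), (19.79633903503418, 20.47002410888672), 75.06385803222656)
(array([0.5327, 0.0542, 0.1171]), 0.0002)
tip px [126.5        318.05555556]
tip (array([0.433 , 0.3581, 0.1507]), 0.002) hub (array([0.4321, 0.3575, 0.0424]), 0.0006)
FL [0.60192401 0.07835537 0.094     ]
248 311 320 [5.638e-01 5.000e-04 4.300e-02] 0.0206
255 311 319 [0.5494 0.0018 0.043 ] 0.0185
262 296 318 [0.5353 0.0185 0.043 ] 0.0473
269 296 317 [0.521  0.0198 0.043 ] 0.0452
276 307 316 [0.5064 0.0098 0.043 ] 0.0205
283 307 315 [0.4921 0.0112 0.043 ] 0.0185
290 306 314 [0.4778 0.0135 0.043 ] 0.0184
297 305 313 [0.4635 0.0158 0.043 ] 0.0184
(237, 187) [0.6855 0.1539 0.094 ]
(405, 212) [ 0.6285 -0.1786  0.094 ]
(375, 403) [ 0.2544 -0.11    0.094 ]
(206, 375) [0.3152 0.2205 0.094 ]
```

```bash
python3 -m crank '{"travel":[[2.8,3.6,1.4],[5.6,7.2,2.8],[8.4,10.8,4.2],[11.2,14.4,5.6],[14,18,7]],"turn":[[0,0,-5],[0,0,-10],[0,0,-15],[0,0,-20],[0,0,-24]],"gripper":[0,0,0,0,0]}' 60
python3 -m crank '{"travel":[[2,4.4,0],[4,8.8,0],[6,13.2,0],[8,17.6,0],[10,22,0]],"turn":[[0,0,0],[0,0,0],[0,0,0],[0,0,0],[0,0,0]],"gripper":[0.2,0.2,0.2,0.2,0.2]}'
```

```text
clock: 0.7
position: [0.3073, -0.4207, 0.3018]
tool_rot: [3.142, -0.0, -0.153]
force: [0.7, -0.2, 0.2]
grip_width: 0.085
finger_force: 0.0
clock: 1.2
position: [0.4069, -0.2005, 0.3015]
tool_rot: [3.141, -0.0, -0.149]
force: [0.8, -1.3, 0.7]
grip_width: 0.0683
finger_force: 0.0
```

```bash
python3 -m crank '{"travel":[[2.1,4.25,0],[4.2,8.5,0],[6.3,12.75,0],[8.4,17,0],[10.5,21.2,0]],"turn":[[0,0,0],[0,0,0],[0,0,0],[0,0,0],[0,0,0]],"gripper":[0.2,0.2,0.2,0.2,0.2]}'
python3 -m crank '{"travel":[[1.5,2.5,-2],[2.1,4.3,-5],[2.1,4.3,-9],[2.1,4.3,-13],[2.1,4.3,-13]],"turn":[[0,0,0],[0,0,0],[0,0,0],[0,0,0],[0,0,0]],"gripper":[0.2,0.2,0.2,0.2,0.2]}'
python3 - <<'E'
from h import *
t=cam("top");s=cam("side");print({k:np.round(v,4).tolist() for k,v in bot.observe().items() if k in("position","tool_rot","qpos")})
o=np.hstack([cv2.resize(f["pixels"][a:a+150,b:b+100],(400,600),interpolation=cv2.INTER_CUBIC) for f,a,b in((t,170,240),(s,170,275))])
cv2.imwrite("pics/pre.png",o[:,:,::-1])
E
```

```text
clock: 1.7
position: [0.512, 0.0115, 0.3014]
tool_rot: [-3.142, -0.0, -0.149]
force: [0.6, 0.1, 0.7]
grip_width: 0.0686
finger_force: 0.0
clock: 2.2
position: [0.53, 0.0523, 0.1673]
tool_rot: [3.14, 0.007, -0.148]
force: [-0.9, -0.8, 0.2]
grip_width: 0.0684
finger_force: 0.0
{'qpos': [0.0223, 0.4692, -0.3093, 1.883, 0.1894, 0.8183, -2.1056], 'position': [0.5327, 0.0527, 0.172], 'tool_rot': [3.1416, 0.0006, -0.1491]}
```

View pics/pre.png

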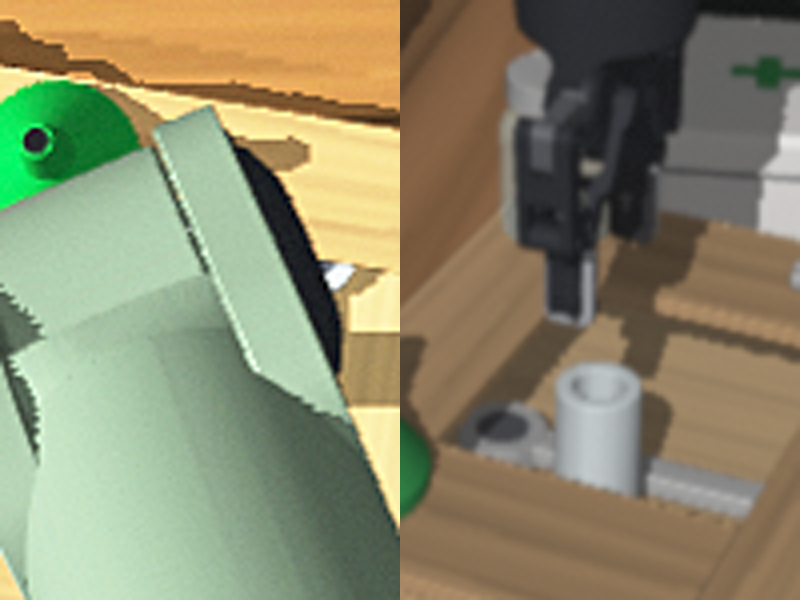

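Side view: the open fingers stand directly over the sleeve, with the near finger tip at about (317,247) and the sleeve rim at about (324,267). The top view is blocked by the wrist. I'll descend and grip.

```bash
python3 -m crank '{"travel":[[0,0.1,-2.5],[0,0.1,-5],[0,0.1,-7],[0,0.1,-7.6],[0,0.1,-7.6]],"turn":[[0,0,0],[0,0,0],[0,0,0],[0,0,0],[0,0,0]],"gripper":[0.2,0.2,0.2,0.2,0.2]}' 80
python3 -m crank '{"travel":[[0,0,0],[0,0,0],[0,0,0],[0,0,0],[0,0,0]],"turn":[[0,0,0],[0,0,0],[0,0,0],[0,0,0],[0,0,0]],"gripper":[0.4,0.6,0.7,0.7,0.7]}' 80
```

```text
clock: 2.8
position: [0.5333, 0.0536, 0.0965]
tool_rot: [-3.141, -0.001, -0.149]
force: [0.0, -0.5, 0.1]
grip_width: 0.0684
finger_force: 0.0
clock: 3.3
position: [0.5337, 0.0535, 0.0971]
tool_rot: [-3.141, -0.003, -0.15]
force: [-1.9, -2.8, 15.5]
grip_width: 0.0377
finger_force: 78.5
```

```bash
python3 -m crank '{"travel":[[0,0,1],[0,0,4],[0,0,8],[0,0,12],[0,0,16.5]],"turn":[[0,0,0],[0,0,0],[0,0,0],[0,0,0],[0,0,0]],"gripper":[0.7,0.7,0.7,0.7,0.7]}'
python3 -m crank '{"travel":[[-1.4,4.3,0],[-2.8,8.6,0],[-4.2,12.9,0],[-5.6,17.2,0],[-7,21.5,0]],"turn":[[0,0,6],[0,0,12],[0,0,18],[0,0,24],[0,0,30]],"gripper":[0.7,0.7,0.7,0.7,0.7]}'
python3 -m crank '{"travel":[[-1.4,4.3,0],[-3,8.9,0],[-3,8.9,0],[-3,8.9,0],[-3,8.9,0]],"turn":[[0,0,0],[0,0,0],[0,0,0],[0,0,0],[0,0,0]],"gripper":[0.7,0.7,0.7,0.7,0.7]}'
python3 - <<'E'
from h import *
t=cam("top");s=cam("side");print({k:np.round(v,4).tolist() for k,v in bot.observe().items() if k in("position","tool_rot","qpos","grip_width")})
o=np.hstack([cv2.resize(f["pixels"][a:a+150,b:b+100],(400,600),interpolation=cv2.INTER_CUBIC) for f,a,b in((t,230,90),(s,300,300))])
cv2.imwrite("pics/axle.png",o[:,:,::-1])
E
```

```text
clock: 3.8
position: [0.5318, 0.0536, 0.2625]
tool_rot: [-3.141, 0.0, -0.149]
force: [1.3, -0.2, -1.1]
grip_width: 0.0378
finger_force: 80.8
clock: 4.3
position: [0.4616, 0.2701, 0.2614]
tool_rot: [3.141, -0.001, 0.379]
force: [1.2, 0.1, -2.3]
grip_width: 0.0379
finger_force: 80.9
clock: 4.8
position: [0.433, 0.3567, 0.2607]
tool_rot: [3.141, -0.0, 0.374]
force: [0.7, -0.2, -2.4]
grip_width: 0.0375
finger_force: 81.0
{'qpos': [-0.4024, 0.4302, -0.5354, 1.7179, 0.2469, 1.0611, -2.2174], 'position': [0.4332, 0.3564, 0.2606], 'tool_rot': [3.1411, -0.0003, 0.3726], 'grip_width': 0.0376}
```

View pics/axle.png

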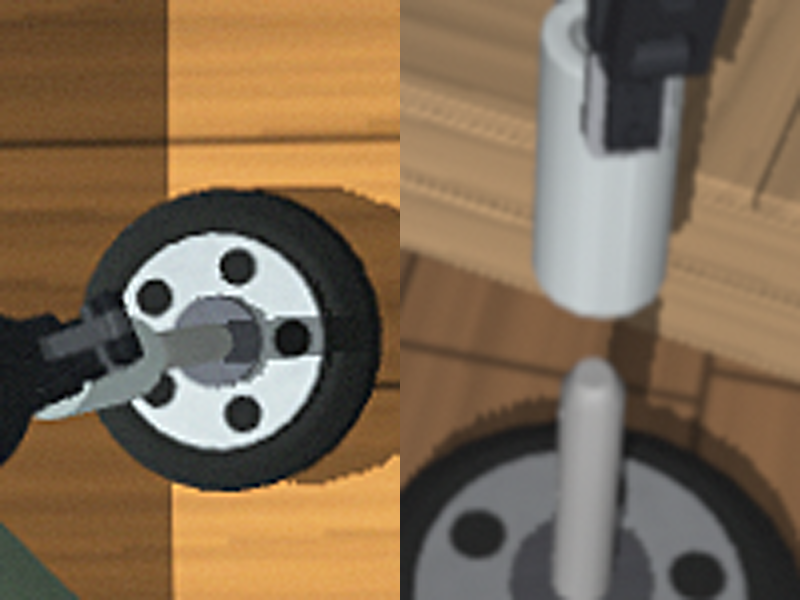

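The sleeve hangs upright above the axle. In the side view its lower end is about (350,368) and the axle tip about (347.5,392). The sleeve sits off the finger's centre towards +x, so I'll measure its axis against the axle's.

Run:
```python
from h import *
t=cam("top");s=cam("side")
im=s["pixels"].astype(int)
m=(im.max(2)-im.min(2)<30)&(im.min(2)>100)
for name,rows,(x0,x1),r in(("sleeve",range(342,372,4),(325,375),.02),("axle",range(400,440,6),(332,362),.01)):
    print(name)
    for y in rows:
        i=np.where(m[y,x0:x1])[0]+x0
        if len(i):print(y,i[0],i[-1],(i[0]+i[-1])/2)
c=np.where(m[360:388,350])[0];print("bottom row at col350",360+c.max(), "axle top row at 347:",[385+k for k in np.where(m[385:400,347])[0][:2]])
P=bot.observe()["position"];b=P[2]-.0664
th=np.linspace(0,2*np.pi,73)
circ=lambda x,y,z,r:np.c_[x+r*np.cos(th),y+r*np.sin(th),0*th+z]
q=proj(s,circ(P[0],P[1],b,.02));print("pred side rim: L,R,bottom",q[:,0].min(),q[:,0].max(),q[:,1].max())
q=proj(t,circ(P[0],P[1],b,.02));print("pred top rim: L,R,bot,top",q[:,0].min(),q[:,0].max(),q[:,1].max(),q[:,1].min())
it=t["pixels"].astype(int)
g=(it[...,1]-it[...,0]>-5)&(it.min(2)>150)
for y in range(310,340,3):print(y,"".join("#" if (v.max()-v.min()<30 and v.min()>110) else "." for v in it[y,95:165]))
for z in(.15,.1,.05): print(z,proj(s,[[.4326,.358,z]]),proj(t,[[.4326,.358,z]]))
```

```text
sleeve
342 334 368 351.0
346 334 367 350.5
350 334 367 350.5
354 333 366 349.5
358 333 366 349.5
362 333 366 349.5
366 333 366 349.5
370 334 365 349.5
axle
400 341 355 348.0
406 340 354 347.0
412 340 354 347.0
418 332 361 346.5
424 332 361 346.5
430 332 361 346.5
436 339 361 350.0
bottom row at col350 379 axle top row at 347: [np.int64(389), np.int64(390)]
pred side rim: L,R,bottom 333.0 367.0 379.1
pred top rim: L,R,bot,top 109.4 130.8 330.1 308.0
310 ............................############.###########........#####.....
313 ..............................####...........................##.......
316 ...............................######........................##.......
319 ...............................#######......................######.###
322 .........................##########..####.#######.#######..###########
325 ................##.###############.....######.........################
328 ...............###############.........###############################
331 .......##############.......#####...################........##########
334 .....#####.....................####################.........########..
337 ..................................####################....######......
0.15 [[348.6 392.5]] [[127.4 317.9]]
0.1 [[347. 419.]] [[135.7 316.3]]
0.05 [[345.5 443.3]] [[143.3 314.9]]
```

Predicted and observed sleeve rims agree to under 1 mm. The axle axis is about (0.433, 0.358), so I'll correct y by +1.5 mm and lower slowly.

```bash
python3 -m crank '{"travel":[[0,0.1,-0.5],[-0.05,0.15,-2],[-0.05,0.15,-3.5],[-0.05,0.15,-4.2],[-0.05,0.15,-4.6]],"turn":[[0,0,0],[0,0,0],[0,0,0],[0,0,0],[0,0,0]],"gripper":[0.7,0.7,0.7,0.7,0.7]}'
python3 -m crank '{"travel":[[0,0,-0.4],[0,0,-0.8],[0,0,-1.2],[0,0,-1.6],[0,0,-1.6]],"turn":[[0,0,0],[0,0,0],[0,0,0],[0,0,0],[0,0,0]],"gripper":[0.7,0.7,0.7,0.7,0.7]}'
```

```text
clock: 5.5
position: [0.432, 0.3589, 0.2137]
tool_rot: [3.141, 0.001, 0.374]
force: [-0.3, 0.1, -1.5]
grip_width: 0.0376
finger_force: 81.0
clock: 6.0
position: [0.4319, 0.359, 0.1978]
tool_rot: [3.141, 0.001, 0.375]
force: [0.3, -0.4, -2.8]
grip_width: 0.0377
finger_force: 81.0
```

```bash
python3 -m crank '{"travel":[[0.05,-0.05,-0.8],[0.05,-0.05,-1.6],[0.05,-0.05,-2.4],[0.05,-0.05,-3.2],[0.05,-0.05,-4]],"turn":[[0,0,0],[0,0,0],[0,0,0],[0,0,0],[0,0,0]],"gripper":[0.7,0.7,0.7,0.7,0.7]}'
python3 -m crank '{"travel":[[0,0,-0.8],[0,0,-1.6],[0,0,-2.4],[0,0,-3],[0,0,-3.5]],"turn":[[0,0,0],[0,0,0],[0,0,0],[0,0,0],[0,0,0]],"gripper":[0.7,0.7,0.7,0.7,0.7]}'
python3 -m crank '{"travel":[[0,0,-0.1],[0,0,-0.2],[0,0,-0.3],[0,0,-0.4],[0,0,-0.4]],"turn":[[0,0,0],[0,0,0],[0,0,0],[0,0,0],[0,0,0]],"gripper":[0.7,0.7,0.7,0.7,0.7]}'
```

```text
clock: 6.5
position: [0.4325, 0.3586, 0.1575]
tool_rot: [3.142, 0.0, 0.375]
force: [-0.1, 0.2, -2.0]
grip_width: 0.0377
finger_force: 81.0
clock: 7.0
position: [0.4325, 0.3586, 0.1227]
tool_rot: [3.142, 0.0, 0.375]
force: [-0.8, -0.4, -1.3]
grip_width: 0.0373
finger_force: 81.0
clock: 7.5
position: [0.4326, 0.3586, 0.1193]
tool_rot: [-3.142, -0.0, 0.374]
force: [-0.3, -0.3, -1.9]
grip_width: 0.0378
finger_force: 81.0
```

```bash
python3 -m crank '{"travel":[[0,0,-0.1],[0,0,-0.2],[0,0,-0.3],[0,0,-0.35],[0,0,-0.35]],"turn":[[0,0,0],[0,0,0],[0,0,0],[0,0,0],[0,0,0]],"gripper":[0.7,0.7,0.7,0.7,0.7]}'
```

```text
clock: 8.0
position: [0.4333, 0.359, 0.1172]
tool_rot: [-3.142, -0.002, 0.374]
force: [-2.7, -5.3, 21.8]
grip_width: 0.0375
finger_force: 83.5
```

```bash
python3 -m crank '{"travel":[[0,0,0],[0,0,0],[0,0,0],[0,0,0],[0,0,0]],"turn":[[0,0,0],[0,0,0],[0,0,0],[0,0,0],[0,0,0]],"gripper":[0.6,0.5,0.4,0.3,0.1]}'
python3 -m crank '{"travel":[[0,0,1],[0,0,3],[0,0,6],[0,0,10],[0,0,14]],"turn":[[0,0,0],[0,0,0],[0,0,0],[0,0,0],[0,0,0]],"gripper":[0.1,0.1,0.1,0.1,0.1]}'
python3 - <<'E'
from h import *
t=cam("top");s=cam("side")
im=s["pixels"].astype(int)
P=[.4326,.358];th=np.linspace(0,2*np.pi,73)
circ=lambda x,y,z,r:np.c_[x+r*np.cos(th),y+r*np.sin(th),0*th+z]
for z in(.05,.14):
    q=proj(s,circ(*P,z,.02));print(z,q.min(0),q.max(0));q=proj(t,circ(*P,z,.02));print(z,q.min(0),q.max(0))
o=np.hstack([cv2.resize(f["pixels"][a:a+150,b:b+100],(400,600),interpolation=cv2.INTER_CUBIC) for f,a,b in((t,250,90),(s,330,300))])
cv2.imwrite("pics/home.png",o[:,:,::-1])
E
```

```text
clock: 8.5
position: [0.4325, 0.3586, 0.1157]
tool_rot: [-3.142, 0.0, 0.374]
force: [0.3, -0.1, -0.3]
grip_width: 0.0724
finger_force: 0.0
clock: 9.0
position: [0.4321, 0.3585, 0.2578]
tool_rot: [-3.141, 0.0, 0.375]
force: [0.3, 0.4, -0.3]
grip_width: 0.0767
finger_force: 0.0
0.05 [330.6 430.4] [360.5 456.8]
0.05 [133.9 305.2] [152.8 324.7]
0.14 [332.1 385.4] [364.5 411.4]
0.14 [118.9 307. ] [139.3 328.1]
```

View pics/home.png

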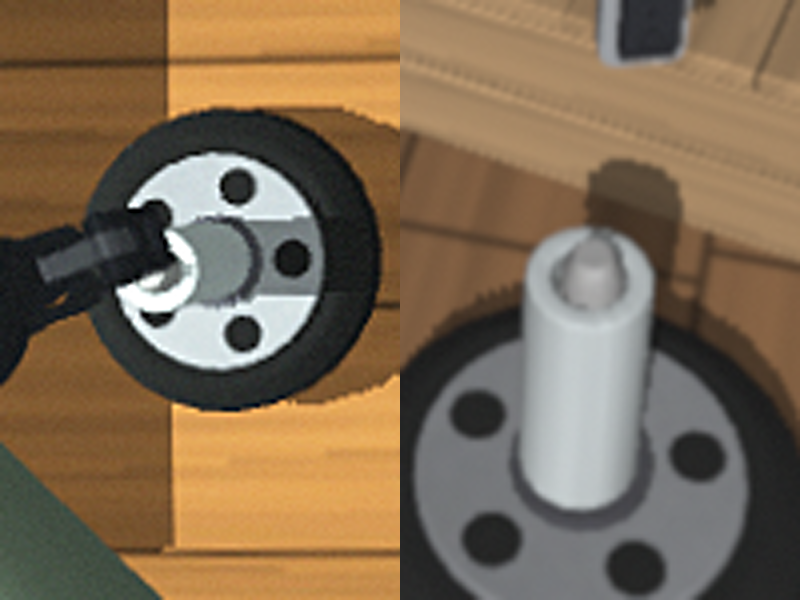

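Step 1 looks met: the sleeve's lower edge is at row 457 (456.8 predicted), concentric on the hub, with the axle tip protruding. Next I'll measure the spanner's shank as a 3D line from both views.

Run:
```python
from h import *
t=cam("top");s=cam("side")
it=t["pixels"].astype(int);is_=s["pixels"].astype(int)
o=np.hstack([cv2.resize(f["pixels"][a:a+h,b:b+w],(400,600),interpolation=cv2.INTER_CUBIC) for f,a,b,h,w in((t,222,290,90,60),(s,225,275,150,100))])
cv2.imwrite("pics/span.png",o[:,:,::-1])
pt=[]
for y in range(250,304,3):
    r=it[y,298:326];i=np.where((r.max(1)-r.min(1)<25)&(r.min(1)>100))[0]+298
    if 6<len(i)<14: pt.append(((i[0]+i[-1])/2,y))
pt=np.array(pt);print(pt[:3],pt[-3:])
a=np.polyfit(pt[:,1],pt[:,0],1)
A=plane(t,(np.polyval(a,250),250),.043);B=plane(t,(np.polyval(a,300),300),.043);d=B-A;print(A,B,np.arctan2(-d[1],-d[0]))
```

```text
[[315. 250.]
 [315. 253.]
 [314. 256.]] [[309.5 295. ]
 [309.  298. ]
 [309.  301. ]]
[0.55969089 0.00145721 0.043     ] [0.45739696 0.01626376 0.043     ] -0.14374681838276798
```

View pics/span.png

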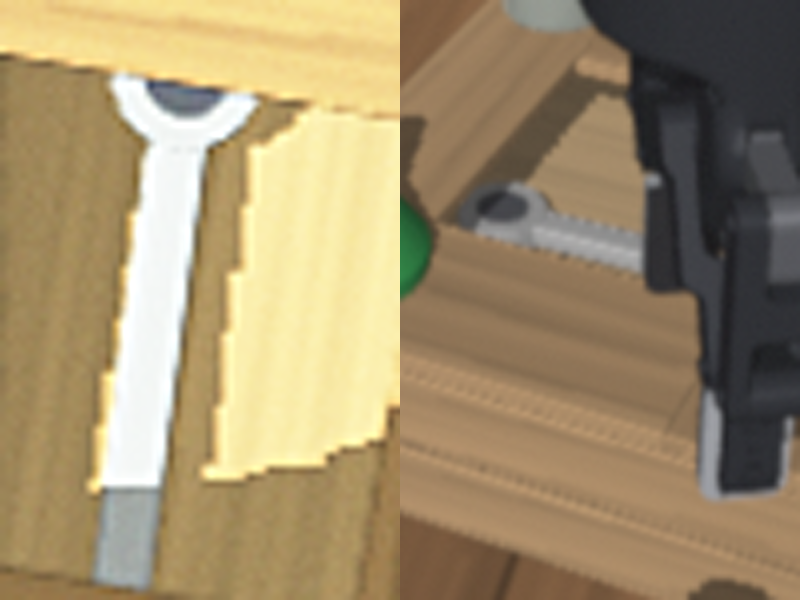

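```bash
python3 - <<'E'
from h import *
t=cam("top");s=cam("side");print(cross(t,(316.2,244.5),s,(309.5,281.5)))
E
python3 -m crank '{"travel":[[1.2,-4.4,0],[2.4,-8.8,0],[3.6,-13.2,0],[4.8,-17.6,0],[6,-22,0]],"turn":[[0,0,-6],[0,0,-12],[0,0,-18],[0,0,-24],[0,0,-30]],"gripper":[0.3,0.3,0.3,0.3,0.3]}'
python3 -m crank '{"travel":[[1.2,-4.4,0],[2.4,-8.8,-1],[3.6,-13.2,-3],[3.6,-13.2,-7],[3.6,-13.2,-11]],"turn":[[0,0,0],[0,0,0],[0,0,0],[0,0,0],[0,0,0]],"gripper":[0.35,0.35,0.35,0.35,0.35]}'
```

```text
(array([ 0.5736, -0.0006,  0.0366]), 0.0046)
clock: 9.8
position: [0.4923, 0.1366, 0.255]
tool_rot: [3.141, 0.001, -0.153]
force: [0.6, 0.8, 0.4]
grip_width: 0.0599
finger_force: 0.0
clock: 10.3
position: [0.5283, 0.0051, 0.144]
tool_rot: [3.141, 0.0, -0.152]
force: [1.4, 1.2, -0.8]
grip_width: 0.0557
finger_force: 0.0
```

```bash
python3 -m crank '{"travel":[[0,0.05,-3],[0,0.05,-6],[0,0.05,-9],[0,0.05,-10.5],[0,0.05,-11]],"turn":[[0,0,0],[0,0,0],[0,0,0],[0,0,0],[0,0,0]],"gripper":[0.35,0.35,0.35,0.35,0.35]}'
python3 -m crank '{"travel":[[0,0,0],[0,0,0],[0,0,0],[0,0,0],[0,0,0]],"turn":[[0,0,0],[0,0,0],[0,0,0],[0,0,0],[0,0,0]],"gripper":[0.5,0.6,0.7,0.8,0.9]}' 100
python3 -m crank '{"travel":[[0,0,0],[0,0,0],[0,0,0.1],[0,0,0.2],[0,0,0.4]],"turn":[[0,0,0],[0,0,0],[0,0,0],[0,0,0],[0,0,0]],"gripper":[1,1,1,1,1]}' 110
```

```text
clock: 10.8
position: [0.5269, 0.0072, 0.0335]
tool_rot: [3.141, 0.004, -0.149]
force: [0.2, 0.2, 0.5]
grip_width: 0.0552
finger_force: 0.0
clock: 11.3
position: [0.529, 0.0068, 0.037]
tool_rot: [3.141, -0.001, -0.149]
force: [-3.7, -1.6, 15.8]
grip_width: 0.0144
finger_force: 97.9
clock: 11.8
position: [0.5285, 0.0071, 0.0399]
tool_rot: [-3.142, 0.0, -0.149]
force: [0.7, -0.1, -3.7]
grip_width: 0.0137
finger_force: 107.9
```

```bash
python3 -m crank '{"travel":[[-1,0.15,0],[-2,0.3,0],[-3,0.45,0],[-4,0.6,0],[-4.7,0.7,0]],"turn":[[0,0,0],[0,0,0],[0,0,0],[0,0,0],[0,0,0]],"gripper":[1,1,1,1,1]}'
python3 - <<'E'
from h import *
t=cam("top");s=cam("side");print({k:np.round(v,4).tolist() for k,v in bot.observe().items() if k in("position","tool_rot","qpos","grip_width","force")})
o=np.hstack([cv2.resize(f["pixels"][a:a+h,b:b+w],(400,600),interpolation=cv2.INTER_CUBIC) for f,a,b,h,w in((t,200,260,150,100),(s,200,275,150,100))])
cv2.imwrite("pics/draw.png",o[:,:,::-1])
E
```

```text
clock: 12.3
position: [0.4803, 0.0143, 0.0398]
tool_rot: [3.141, 0.0, -0.149]
force: [-0.2, -0.4, -3.2]
grip_width: 0.0136
finger_force: 107.9
{'qpos': [0.0118, 0.621, -0.2168, 2.098, 0.2914, 0.4511, -2.1486], 'position': [0.4806, 0.0143, 0.0398], 'tool_rot': [3.1413, 0.0006, -0.1486], 'force': [0.0644, 0.1639, -4.1641], 'grip_width': 0.0135}
```

View pics/draw.png

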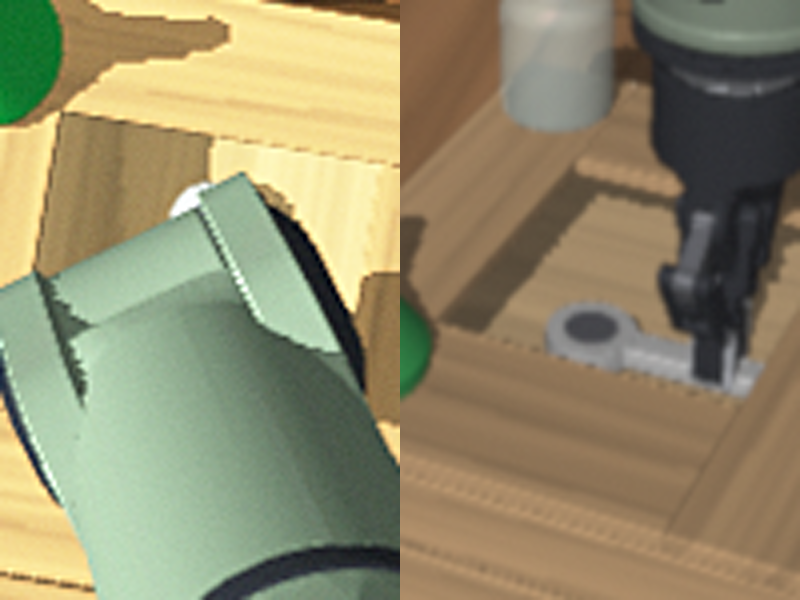

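The ring end is now fully inside the opening, at about (420,283) in the side image; nothing touches. Joint 6 is near its lower limit, and tilting the ring up lowers it further. I'll fit a kinematic model to check whether the tilt is feasible.

```bash
cat > kin.py <<'E'
import numpy as np, itertools
from scipy.optimize import least_squares
from scipy.spatial.transform import Rotation as R
D=[([1.231,.522,-.036,1.6,.021,1.021,-.113],[.166,-.602,.231],[-3.14,0,.27]),
([.0223,.4692,-.3093,1.883,.1894,.8183,-2.1056],[.5327,.0527,.172],[3.1416,.0006,-.1491]),
([-.4024,.4302,-.5354,1.7179,.2469,1.0611,-2.2174],[.4332,.3564,.2606],[3.1411,-.0003,.3726]),
([.0118,.621,-.2168,2.098,.2914,.4511,-2.1486],[.4806,.0143,.0398],[3.1413,.0006,-.1486])]
LO=np.array([-2.91,-.3,-1.5,.17,-1.26,.16,-2.52]);HI=np.array([2.91,2.13,1.42,2.43,4.41,1.93,2.52])
def fk(q,p,s):
    h,L1,L2,L3,o1,o7,e1,e2=p;M=lambda a,x:R.from_euler(a,x)
    r=M('z',s[0]*q[0]+o1);t=np.array([0,0,h])
    r=r*M('y',q[1])*M('z',s[1]*q[2]);t=t+r.apply([e1,0,L1])
    r=r*M('y',q[3]);t=t+r.apply([e2,0,L2]);r=r*M('z',s[2]*q[4])*M('y',q[5])*M('z',s[3]*q[6]+o7);t=t+r.apply([0,0,L3]);return t,r
def fit():
    best=None
    for s in itertools.product([1,-1],repeat=4):
      for o7 in(0,1.57,3.14,-1.57):
        def f(p):
            o=[]
            for q,x,e in D:
                t,r=fk(q,p,s);o+=list(t-x)+list(.3*(r.inv()*R.from_euler('xyz',e)).as_rotvec())
            return o
        z=least_squares(f,[.36,.5,.43,.36,0,o7,0,0])
        if best is None or z.cost<best[0]:best=(z.cost,z.x,s)
    return best
E
python3 - <<'E'
from kin import *
b=fit();print(b[0],b[1].round(4),b[2])
np.save("kin.npy",np.r_[b[1],b[2]])
E
```

```text
5.6558782021722135e-05 [-2.2356  0.5573  0.4287 -2.1981 -0.0997  1.4708 -0.0199  0.0038] (-1, -1, -1, -1)
```

```bash
python3 -m crank '{"travel":[[0,0,0.6],[0,0,1.2],[-0.1,0,1.8],[-0.2,0,2.4],[-0.25,0,3.0]],"turn":[[-0.3,-1.98,0],[-0.6,-3.96,0],[-0.9,-5.94,0],[-1.2,-7.92,0],[-1.5,-9.9,0]],"gripper":[1,1,1,1,1]}'
python3 - <<'E'
from kin import *
import h
s=h.bot.observe();print({k:np.round(v,4).tolist() for k,v in s.items() if k in("position","tool_rot","qpos","grip_width","force")})
D.append((s["qpos"],s["position"],s["tool_rot"]))
b=fit();print(b[0],b[1].round(4),b[2]);np.save("kin.npy",np.r_[b[1],b[2]])
E
```

```text
clock: 12.9
position: [0.4793, 0.0141, 0.0701]
tool_rot: [-3.141, -0.176, -0.149]
force: [0.9, -0.9, -3.2]
grip_width: 0.014
finger_force: 108.0
{'qpos': [-0.1407, 0.5105, -0.0673, 2.2387, 0.3903, 0.2445, -2.2889], 'position': [0.4793, 0.0141, 0.0701], 'tool_rot': [-3.1414, -0.1765, -0.1493], 'force': [0.852, -0.8786, -3.2223], 'grip_width': 0.014}
9.719679522527456e-05 [ 0.3673  0.5631  0.431   0.4028 -0.1016  1.4693 -0.0186  0.0104] (-1, -1, -1, -1)
```

Run:
```python
from kin import *
import h
k=np.load("kin.npy");p,s=k[:8],k[8:]
o=h.bot.observe();q0=np.array(o["qpos"]);u=np.array([.989,-.148,0]);P0=np.array(o["position"]);R0=R.from_euler('xyz',o["tool_rot"])
t0,r0=fk(q0,p,s);off=P0-t0;ro=r0.inv()*R0
ax=np.array([-.148,-.989,0])
for seed in("cur","flipyaw"):
  q=q0.copy()
  for n,sx,z,ph in(("A",-.0025,.0805,13.5),("B",.0267,.0875,13.5),("C",.0267,.091,16),("D1",.065,.102,16),("D2",.105,.1135,16),("D3",.145,.125,16)):
    Pt=P0+u*sx;Pt[2]=z;Rt=R.from_rotvec(ax*np.radians(ph-10.1))*R0
    if seed=="flipyaw":Rt=Rt*R.from_euler('z',np.pi)
    best=None
    for i in range(1 if seed=="cur" else 25):
      st=q if seed=="cur" or i==0 else np.random.default_rng(i).uniform(LO,HI)
      f=lambda x:np.r_[(fk(x,p,s)[0]+off-Pt)*100,(fk(x,p,s)[1]*ro*Rt.inv()).as_rotvec()*30,.005*(x-q)]
      y=least_squares(f,np.clip(st,LO+.03,HI-.03),bounds=(LO+.02,HI-.02))
      if best is None or y.cost<best.cost:best=y
    q=best.x;e=f(q);print(seed,n,"err cm",np.linalg.norm(e[:3]).round(3),q.round(2))
```

```text
cur A err cm 0.001 [-0.17  0.48 -0.05  2.29  0.59  0.18 -2.5 ]
cur B err cm 0.0 [-0.1   0.49 -0.12  2.22  0.56  0.24 -2.45]
cur C err cm 0.057 [-0.17  0.47 -0.04  2.26  0.6   0.18 -2.5 ]
cur D1 err cm 0.0 [-0.09  0.49 -0.12  2.17  0.56  0.26 -2.44]
cur D2 err cm 0.0 [-0.02  0.51 -0.18  2.07  0.52  0.34 -2.37]
cur D3 err cm 0.0 [ 0.02  0.54 -0.23  1.97  0.49  0.41 -2.31]
flipyaw A err cm 0.0 [ 0.27  0.54 -0.6   2.3   1.21  0.36  0.06]
flipyaw B err cm 0.0 [ 0.33  0.57 -0.66  2.23  1.12  0.42  0.18]
flipyaw C err cm 0.0 [ 0.28  0.54 -0.59  2.27  1.24  0.36  0.05]
flipyaw D1 err cm 0.0 [ 0.35  0.57 -0.68  2.18  1.12  0.44  0.21]
flipyaw D2 err cm 0.0 [ 0.39  0.61 -0.73  2.08  1.04  0.52  0.33]
flipyaw D3 err cm 0.0 [ 0.42  0.65 -0.78  1.98  0.98  0.59  0.42]
```

```bash
python3 -m crank '{"travel":[[0,0,0.2],[-0.1,0,0.4],[-0.15,0,0.65],[-0.2,0,0.9],[-0.2,0,1.05]],"turn":[[-0.1,-0.7,1],[-0.2,-1.4,2],[-0.3,-2.1,3],[-0.4,-2.8,4],[-0.5,-3.4,5]],"gripper":[1,1,1,1,1]}'
python3 -c "
from workcell import bot
print(bot.observe()['qpos'])"
```

```text
clock: 13.4
position: [0.477, 0.014, 0.0804]
tool_rot: [3.139, -0.235, -0.06]
force: [-0.3, -0.0, -2.3]
grip_width: 0.0137
finger_force: 108.1
[-0.15964947  0.47617645 -0.0460627   2.28922474  0.5118861   0.17092343
 -2.32543493]
```

```bash
python3 -m crank '{"travel":[[1,-0.06,0.24],[2,-0.12,0.48],[3,-0.18,0.72],[4,-0.24,0.96],[5,-0.3,1.2]],"turn":[[0,0,0],[0,0,0],[0,0,0],[0,0,0],[0,0,0]],"gripper":[1,1,1,1,1]}'
python3 -m crank '{"travel":[[0.6,-0.04,0.2],[1.2,-0.08,0.4],[1.8,-0.12,0.6],[2.4,-0.18,0.8],[3,-0.24,1.0]],"turn":[[0,-0.4,-0.6],[0,-0.8,-1.2],[0,-1.2,-1.8],[0,-1.6,-2.4],[0,-2,-3]],"gripper":[1,1,1,1,1]}'
python3 - <<'E'
from h import *
t=cam("top");s=cam("side");print(np.round(bot.observe()["qpos"],3))
o=np.hstack([cv2.resize(f["pixels"][a:a+h,b:b+w],(400,600),interpolation=cv2.INTER_CUBIC) for f,a,b,h,w in((t,180,240,180,120),(s,180,265,180,120))])
cv2.imwrite("pics/lean.png",o[:,:,::-1])
E
```

```text
clock: 13.9
position: [0.5281, 0.0109, 0.0925]
tool_rot: [3.139, -0.235, -0.062]
force: [-0.4, 0.5, -3.3]
grip_width: 0.0136
finger_force: 108.1
clock: 14.4
position: [0.5574, 0.0088, 0.1025]
tool_rot: [-3.141, -0.27, -0.115]
force: [0.0, -0.6, -2.8]
grip_width: 0.0138
finger_force: 108.0
[-0.076  0.508 -0.116  2.108  0.461  0.298 -2.282]
```

View pics/lean.png

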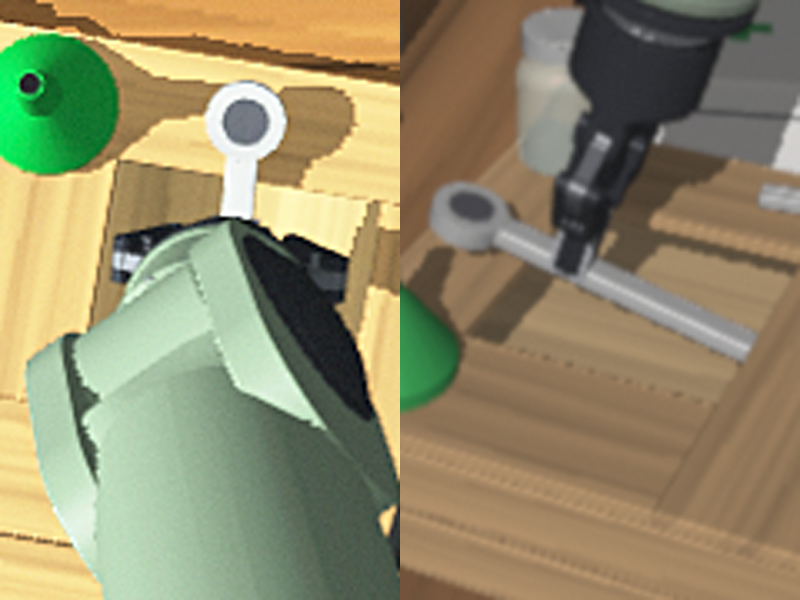

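The spanner leans out through the opening: the ring end is above the far board at about (404,244) in the side view, and the jaws are still under the near boards. I'll slide on along its axis, then lift.

```bash
python3 -m crank '{"travel":[[1.6,-0.18,0.45],[3.2,-0.36,0.9],[4.8,-0.54,1.35],[6.4,-0.72,1.8],[7.8,-0.88,2.2]],"turn":[[0,0,0],[0,0,0],[0,0,0],[0,0,0],[0,0,0]],"gripper":[1,1,1,1,1]}'
python3 -m crank '{"travel":[[0,0,0.5],[0,0,1.5],[0,0,3],[0,0,4.5],[0,0,6]],"turn":[[0,0,0],[0,0,0],[0,0,0],[0,0,0],[0,0,0]],"gripper":[1,1,1,1,1]}'
python3 -m crank '{"travel":[[0,0,2],[0,0,4],[0,0,6],[0,0,7.5],[0,0,8]],"turn":[[0,0,0],[0,0,0],[0,0,0],[0,0,0],[0,0,0]],"gripper":[1,1,1,1,1]}'
python3 -m crank '{"travel":[[0,0,0],[0,0,0],[0,0,0],[0,0,0],[0,0,0]],"turn":[[0,0,0],[0,0,0],[0,0,0],[0,0,0],[0,0,0]],"gripper":[1,1,1,1,1]}'
python3 - <<'E'
from h import *
t=cam("top");s=cam("side");print(np.round(bot.observe()["qpos"],3))
cv2.imwrite("pics/end.png",s["pixels"][:,:,::-1])
E
```

```text
clock: 15.0
position: [0.6355, -0.0002, 0.1244]
tool_rot: [-3.141, -0.269, -0.114]
force: [-0.5, 0.2, -3.3]
grip_width: 0.0137
finger_force: 108.1
clock: 15.5
position: [0.6342, 0.0001, 0.1853]
tool_rot: [-3.141, -0.269, -0.114]
force: [0.1, -0.5, -3.1]
grip_width: 0.0137
finger_force: 108.0
clock: 16.0
position: [0.6349, 0.0001, 0.2663]
tool_rot: [-3.141, -0.271, -0.114]
force: [0.3, 0.4, -3.1]
grip_width: 0.0135
finger_force: 108.1
clock: 16.5
position: [0.6349, -0.0001, 0.2638]
tool_rot: [-3.141, -0.269, -0.114]
force: [-0.7, 0.2, -3.8]
grip_width: 0.0143
finger_force: 108.1
[ 0.104  0.39  -0.305  1.768  0.274  0.757 -2.027]
```

View pics/end.png

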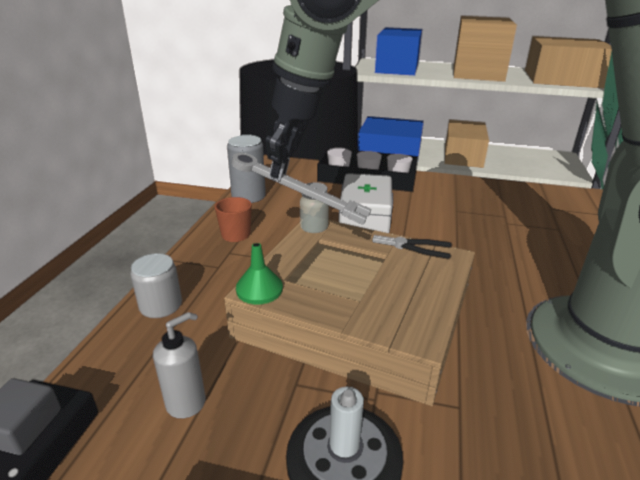

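The whole spanner is out and held high above the crate, from (245,158) to (365,215). The sleeve stands on the hub at (346,425), and the bystanders are where they were. Handing in.

```bash
python3 -c "
from workcell import bot
print(bot.job_done())"
```

```text
the job is handed in; nothing more can be done
None
```

The job is handed in (no verdict was returned): the sleeve stands home on the hub and released, the spanner is out of the crate and held still well above its top, and the bystanders look undisturbed in the last side picture.

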